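# Refill the bag-clip dispenser

## Task

Refill the sloping bag-clip dispenser: load the long strip of clips into its channel, pushing the spring follower back so that you can set the strip down on the channel floor behind the low lip at the front, and let go of it there. Then slide the cover rail down over the strip until it is fully closed, and let go. Leave the short leftover strip and the other things standing where they are.

Things in the scene. Friction and masses are not known exactly. Their poses are not given: they have to be found in the camera images.
- clip_strip: The refill: a white plastic strip of ten fused bag clips, a straight bar 100 mm long (its x), 16 mm wide (y) and 32 mm tall (z), about 60 g, standing upright on the counter to the left or right of the dispenser. Origin: centre of its underside. Either end may go first.
- channel: Steel trough of the grey dispenser, open on top, sloping 30 degrees, lower end at the robot's right. Origin: mid floor, at the inner face of the front lip, 45 mm above the counter. x runs up the slope, y across, z square to the floor (30 degrees from vertical, leaning to the lower end). 245 mm long, 20.5 mm wide inside; side walls flared at the top, 13 mm high, 31 mm over both. A loaded strip spans x 0 to 100 mm, its underside on the floor.
- lip (a point): Middle of the upper edge of the low lip across the channel's front end: channel x = 0, z = 7 mm. The lip is 5 mm thick (channel x -5 to 0) and 7 mm high. The strip comes in with its underside above the lip, is pushed up the channel against the follower until its lower end is past the lip, then lowered to the floor. Axes as the channel's.
- dispenser: Grey foot of the dispenser, fixed on the counter, 235 x 90 mm and 12 mm high, with pedestals under the channel. Origin: on the counter below the channel, 100 mm behind the channel's origin along x; x (level) under the channel's x, to the robot's left, z up.
- follower (a joint): Black spring follower block in the channel, 30 mm tall. Slide in m: 0 at rest, its flat face then at channel x = 70 mm; grows as it is pushed up the channel, to 0.05 at most; 0.03 behind a loaded strip. The spring pushes it down the slope with about 2 N at 0, 4.2 N at 0.03, so a strip let go above the floor can stick between it and the lip.
- cover_rail (a joint): Sliding aluminium cover rail, an inverted U 105 x 37 mm, top plate 37 to 40 mm above the channel floor, sides outside its walls. Slide in m along channel x: 0 fully closed (front edge at channel x = 12 mm; the first clip stays bare), 0.125 fully up. It starts open (0.11 to 0.125), leaving the lower channel free from above, and stays where it is left (about 2 N to slide).
- rail_fin (a point): Centre of the black grip fin on the cover rail near its front edge: 20 mm along channel x, 14 mm across y, rising from 40 to 65 mm above the channel floor. This point is 53 mm above the floor; at channel x = 24 mm when the rail is closed, 24 mm plus the joint value else. Axes as the channel's. Pinch it across y or push it from behind.
- short_strip: Leftover white strip of four clips, 40 x 16 x 32 mm, standing upright on the counter on the other side of the dispenser from the long strip. Not wanted. Origin: centre of its underside.
- salt_shaker: Salt shaker, 44 mm across, 90 mm high, upright on the counter behind the dispenser, at the left. Origin: centre of its underside.
- spice_jar: Spice jar with a dark cap, 44 mm across, 105 mm high, upright on the counter behind the dispenser, at the right. Origin: centre of its underside.
Mind the look-alikes: they are no part of the job. Several things have the shape of the clip_strip; the one meant has the colours described above.

How it is judged:
On the way:
1. the long strip lies in the channel between lip and follower, within 5 mm of its floor, let go, while the cover rail is still open (x of clip_strip in the frame of channel between 0.046 and 0.054 m and y of clip_strip in the frame of channel between -0.004 and 0.004 m and z of clip_strip in the frame of channel between -0.004 and 0.005 m and angle between the x axis of clip_strip and the x axis of channel, either way round below 0.07 rad and angle between the z axis of clip_strip and the z axis of channel, either way round below 0.12 rad and value of joint cover_rail above 0.09 m and contact force between the fingers and clip_strip below 0.1 N), for 0.2 s.
At the end, for the whole second after the job is handed in: The long strip rests upright in the channel, within 5 mm of its floor (so behind the lip), 4 mm of the centre line and 4 mm of touching the lip, straight to 4 degrees along and 7 sideways; the follower is pressed back over 25 mm behind it; the cover rail is closed to within 5 mm (x of clip_strip in the frame of channel between 0.046 and 0.054 m and y of clip_strip in the frame of channel between -0.004 and 0.004 m and z of clip_strip in the frame of channel between -0.004 and 0.005 m and angle between the x axis of clip_strip and the x axis of channel, either way round below 0.07 rad and angle between the z axis of clip_strip and the z axis of channel, either way round below 0.12 rad and value of joint cover_rail below 0.005 m and value of joint follower above 0.025 m and linear speed of clip_strip below 0.01 m/s).
It fails at once if the short leftover strip is moved by more than 40 mm or tipped over (distance of short_strip from where it was at the start of the episode above 0.04 m or angle between short_strip's own z axis and vertical above 0.6 rad).
It fails at once if the salt shaker is moved by more than 40 mm or tipped over (distance of salt_shaker from where it was at the start of the episode above 0.04 m or angle between salt_shaker's own z axis and vertical above 0.6 rad).
It fails at once if the spice jar is moved by more than 40 mm or tipped over (distance of spice_jar from where it was at the start of the episode above 0.04 m or angle between spice_jar's own z axis and vertical above 0.6 rad).
It also fails if it takes over 62 s, if anything falls off the work surface, if the arm or the gripper's body presses on something with over 40 N, if the wrist force passes 120 N, or if a joint passes its speed limit or range.

## Robot

A 7-joint arm with a two-finger parallel gripper is mounted at the origin on the work surface; the furniture and walls round the work are solid. World frame = base frame: x ahead of the robot, y to its left, z up, the work surface at z = 0. Lengths are in m, angles in rad, forces in N, time in s.
With the tool pointing down it reaches from about 0.35 to 0.9 m from the base axis. Payload 8.1 kg.
Tool frame: the origin (TCP) lies on the centre line of the jaws, within the pads' length; the fingertips stand 25 mm ahead of it and the grasp point (between the pads) lies 6 mm ahead of it (nose_length is the distance from the TCP to the fingertips, in m); x points along the fingers, y is the direction in which the jaws open and shut, and the axes are right-handed (so a half turn about x gives the same grasp; the last joint's range is limited). The gripper opens to 92 mm and grips with 3 to 60 N. Pads are 19 mm wide; open, the fingers measure 130 mm over their backs; the gripper's body (75 mm by 190 mm) begins 47 mm behind the grasp point.
Start: joints at [1.233, 0.434, 0.025, 1.573, -0.012, 1.134, -0.075], TCP at [0.145, -0.608, 0.252] pointing down, gripper open.
Joint ranges: [-2.62, 2.62], [-0.44, 2.09], [-1.27, 1.32], [0.08, 2.57], [-1.32, 4.46], [0.12, 2], [-2.74, 2.74]. Speed limits (rad/s): [2.22, 2.22, 3.01, 3.01, 3.14, 3.14, 3.14].

## Interface

Orientations are given as a unit quaternion [w, x, y, z].
In Python, from cell import * gives the robot as it stands.
- The arm moves only by the shell command python3 -m inch 'ROWS' [OPENING]. ROWS is a JSON object of lists of equal length, an entry for each row: "offset": the shift along the tool's x, y, z in m, a list of three; "turn": the turn about the tool's x in degrees. A call has 1 to 20 rows; each row is the pose to reach, as a shift and turn from the pose measured when the call began, along the tool's axes at that moment; what a row does not reach only later rows make up. A row lasts 1/10 s, in which the tool goes at most 50 mm and 8.59 degrees, less where a joint would pass 70% of its speed; a pose out of reach is approached as far as the arm can. A call with a gripper value outside its range is refused whole. OPENING is the closure in counts, from 0 (fully open) to 255 (shut), set as the call begins (- or left out, the last holds). The fingers move at their own pace and stop on an object; the grip force is fixed at half the most. Time passes only in rows, so rows that repeat a pose let the fingers close. It gives the time, the measured TCP pose, the force and the opening at its end, in the units of the state.
- sense(): the state, without advancing time (a new reading comes with each control period).
- read_camera(name): name is "scene" or "top"; returns (picture, depth): 384x512x3 uint8, red, green, blue; 384x512 float32, m along the optical axis (not along the pixel's ray), 0 where there is no reading.
- calibration(name): a dict with "K" (3x3 intrinsics, pixels), "rvec" (rotation vector, rad) and "tvec" (3), from world to camera coordinates, as OpenCV has them. Camera axes: x right, y down, z forward; pixel columns grow to the right and rows downward; lengths in m; the calibration is good to about 2 mm. A picture is of the moment at which its call begins. calibration takes no time and is no camera call.
- sign_off(): hands the job in, once; it reports no verdict.
Trained networks look in the newest picture that a camera, given by its name, has taken for a name from the list of things; names that differ only in an ending like _2 or _b are one class to them, and where a whole thing is asked for, a point or a joint stands for the part that bears it (a point fixed in the world has none). Each returns a list of dicts, best first, with "score" (0 to 1); they miss things now and then, are a little off and sometimes report something else, mostly with a low value. They report only what shows in the picture. A call takes as long as a camera call. They do not tell look-alikes from the thing itself.
- search_frame(camera, query): "position" ([column, row] in pixels, amid what is visible of it).
The state is a dict: "time_s": time; "q": joint angles; "joint_velocities": joint speeds; "joint_torque": joint torques, N m; "position": TCP position; "orientation": TCP orientation; "contact_force": force on the tool from outside, world axes, zero at the start; "ft_torque": the same for the moment, N m; "width": finger opening in m.
Only numpy, scipy, OpenCV 4.12 (cv2) and the standard library are available. Lean on these libraries where they do the work, as an engineer would, in place of code of your own. Each camera call takes 0.05 s, during which the arm holds its last target.

## Working session

There is one attempt and no reset: what is moved stays moved. The work goes in short steps, Python scripts to look and compute and a shell command to move; the robot and the scene stay as the last step left them, time stands still between calls to the robot, and variables do not carry over. Pictures are saved under pics/ and viewed, and the job is handed in when it is done.

```bash
ls -la; mkdir -p pics; python3 - <<'E'
from cell import *
import cv2,numpy as np
s=sense();print(s)
for n in("scene","top"):
    p,d=read_camera(n);cv2.imwrite(f"pics/{n}0.png",p[:,:,::-1]);np.save(f"{n}0_d.npy",d)
    c=calibration(n);print(n,c)
    for q in("clip_strip","channel","cover_rail","rail_fin","short_strip","lip","follower"):
        print(q,[(np.round(r["position"]).tolist(),round(r["score"],2)) for r in search_frame(n,q)][:4])
E
```

```text
total 12
drwxr-xr-x  3 agent agent 4096 Dec  7 07:13 .
drwxr-xr-x 23 root  root  4096 Dec  7 07:13 ..
drwxr-xr-x  2 agent agent 4096 Dec  7 07:13 pics
{'time_s': 0.0, 'q': array([ 1.23337267,  0.43522487,  0.02497984,  1.57409145, -0.01160228,
        1.1339967 , -0.0751124 ]), 'joint_velocities': array([ 0.00105896, -0.0010767 , -0.00091381, -0.00084405,  0.00024006,
        0.00137468, -0.00041374]), 'joint_torque': array([ 1.13356066e-04, -6.67849231e+01,  9.84904803e-01, -3.14457178e+01,
       -6.04145718e-02,  4.27598739e-02,  1.59487986e-04]), 'position': array([ 0.14525504, -0.60740329,  0.25094603]), 'orientation': array([-0.08225583, -0.70212646, -0.08334553,  0.70235742]), 'contact_force': array([0.4650595 , 0.3219799 , 0.39548852]), 'ft_torque': array([0.03350255, 0.02458598, 0.01555677]), 'width': 0.09158824310414941}
scene {'K': array([[490.08725833,   0.        , 254.62010469],
       [  0.        , 490.08725833, 186.62384376],
       [  0.        ,   0.        ,   1.        ]]), 'rvec': array([ 1.14478376, -2.32003389,  1.0439296 ]), 'tvec': array([0.308131  , 0.35189
[... 195 characters left out ...]
.0], 0.65)]
short_strip [([175.0, 277.0], 0.48), ([276.0, 182.0], 0.42), ([254.0, 183.0], 0.23)]
lip [([254.0, 186.0], 0.79)]
follower [([275.0, 181.0], 0.42)]
top {'K': array([[471.8147865 ,   0.        , 255.38178649],
       [  0.        , 471.8147865 , 192.89572076],
       [  0.        ,   0.        ,   1.        ]]), 'rvec': array([ 2.1219652 , -2.14255253,  0.13406137]), 'tvec': array([0.01452736, 0.55210542, 1.27748488])}
clip_strip [([335.0, 259.0], 0.79), ([338.0, 185.0], 0.79), ([365.0, 225.0], 0.63), ([277.0, 270.0], 0.54)]
channel [([262.0, 205.0], 0.98)]
cover_rail [([253.0, 202.0], 0.93)]
rail_fin [([252.0, 200.0], 0.79)]
short_strip []
lip [([259.0, 207.0], 0.89)]
follower []
```

View pics/scene0.png

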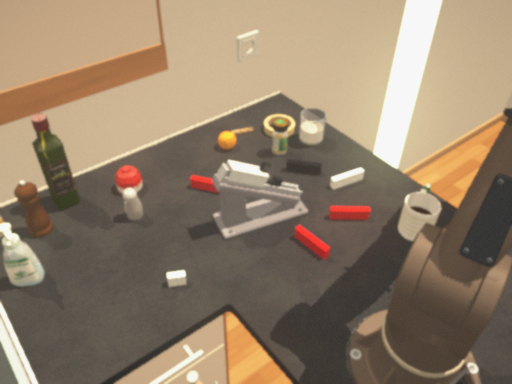

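View pics/top0.png

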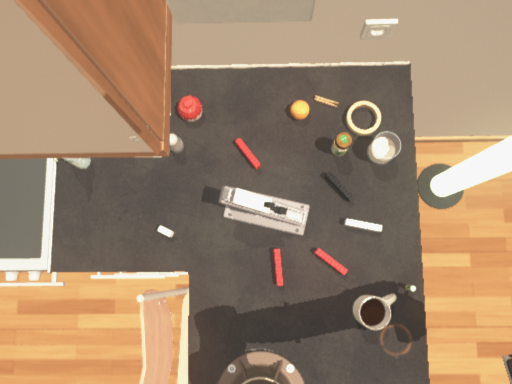

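```bash
cat > h.py <<'E'
import numpy as np,cv2
from cell import *
def snap(n,f):
    p,d=read_camera(n); cv2.imwrite(f"pics/{f}.png",p[:,:,::-1]); return p,d
def cloud(n,d):
    c=calibration(n);K=c["K"];R,_=cv2.Rodrigues(c["rvec"]);t=c["tvec"]
    v,u=np.mgrid[:d.shape[0],:d.shape[1]]
    X=np.stack([(u-K[0,2])/K[0,0]*d,(v-K[1,2])/K[1,1]*d,d],-1)
    W=(X-t.reshape(3))@R
    W[d<=0]=np.nan
    return W
def proj(n,P):
    c=calibration(n);return cv2.projectPoints(np.array(P,float).reshape(-1,1,3),c["rvec"],c["tvec"],c["K"],None)[0].reshape(-1,2)
def crop(n,src,u,v,hw,hh,k,f):
    p=cv2.imread(f"pics/{src}.png")[max(0,v-hh):v+hh,max(0,u-hw):u+hw]
    cv2.imwrite(f"pics/{f}.png",cv2.resize(p,None,fx=k,fy=k,interpolation=cv2.INTER_CUBIC))
E
python3 - <<'E'
from h import *
for n in("scene","top"):
    p=cv2.imread(f"pics/{n}0.png");d=np.load(f"{n}0_d.npy");W=cloud(n,d)
    b=[(346,178,30,20)] if n=="scene" else [(364,226,30,20)]
    for(u,v,hw,hh) in b:
        sl=np.s_[v-hh:v+hh,u-hw:u+hw]
        m=(p[sl].min(-1)>120)&np.isfinite(W[sl][...,2]); P=W[sl][m]
        print(n,m.sum(),np.round(np.nanpercentile(P[:,2],[1,5,25,50,75,95,99]),4))
        top=P[P[:,2]>0.027][:,:2].astype(np.float32)
        r=cv2.minAreaRect(top);print(len(top),r,np.round(cv2.boxPoints(r),4).tolist(),top.mean(0))
        T=top-top.mean(0);w,V=np.linalg.eigh(T.T@T);print(V[:,1],np.degrees(np.arctan2(V[1,1],V[0,1])))
print(proj("top",[sense()["position"]]),proj("scene",[sense()["position"]]))
crop("top","top0",265,210,55,40,7,"c_disp");crop("scene","scene0",260,195,60,45,6,"c_disp2");crop("scene","scene0",346,180,40,30,8,"c_strip")
E
```

```text
scene 454 [-0.0016 -0.0002  0.008   0.0217  0.0316  0.0344  0.0361]
178 ((0.4612951874732971, -0.2905772626399994), (0.10127194970846176, 0.020345455035567284), 77.54353332519531) [[0.44040000438690186, -0.337799996137619], [0.4602999985218048, -0.34220001101493835], [0.4821999967098236, -0.24330000579357147], [0.46230000257492065, -0.23890000581741333]] [ 0.46026477 -0.28794318]
[0.21809764 0.97592694] 77.40268
top 297 [-0.0041 -0.0018  0.0189  0.0301  0.0322  0.035   0.0366]
204 ((0.4627816379070282, -0.28980833292007446), (0.09958020597696304, 0.0164625346660614), 78.1512222290039) [[0.44449999928474426, -0.3368000090122223], [0.46059998869895935, -0.3402000069618225], [0.4810999929904938, -0.24279999732971191], [0.4648999869823456, -0.2393999993801117]] [ 0.4624028  -0.29080182]
[0.2092281 0.9778669] 77.922874
[[535.34577897 358.61402356]] [[549.47349681 120.55026982]]
```

View pics/c_disp.png

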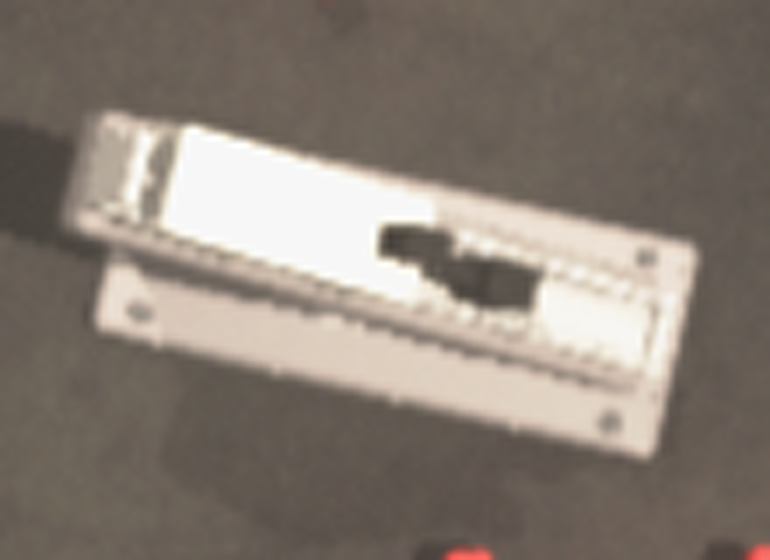

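View pics/c_disp2.png

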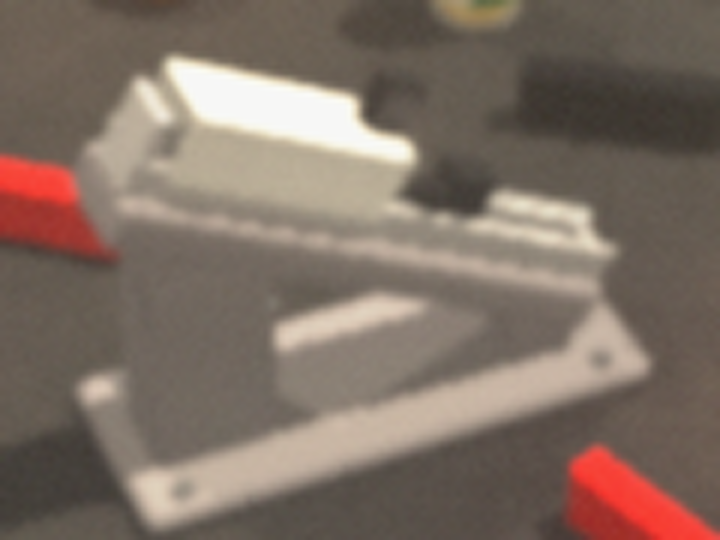

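View pics/c_strip.png

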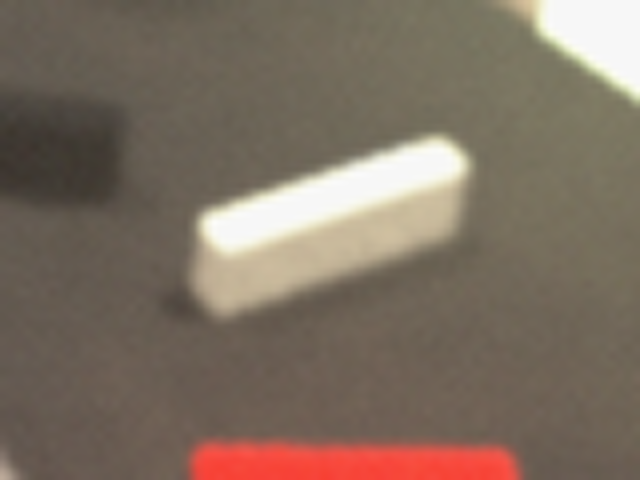

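White long strip chosen: scene (346,179) / top (364,226). Look-alikes: red bars at scene (202,183), (349,213) and (312,241), a black bar at (304,166), and the short white strip at (176,278). The crop shows one plain white bar about 100 mm long. Next I'll measure the dispenser.

```bash
python3 - <<'E'
from h import *
allP=[]
for n,box in(("top",(215,180,315,240)),("scene",(205,150,315,240))):
    p=cv2.imread(f"pics/{n}0.png");d=np.load(f"{n}0_d.npy");W=cloud(n,d)
    u0,v0,u1,v1=box;Q=W[v0:v1,u0:u1].reshape(-1,3);C=p[v0:v1,u0:u1].reshape(-1,3)
    ok=np.isfinite(Q[:,2]);Q=Q[ok];C=C[ok]
    red=(C[:,2].astype(int)-C[:,0]>60)
    Q=Q[~red];C=C[~red]
    f=Q[(Q[:,2]>0.007)&(Q[:,2]<0.017)];
    f=f[(f[:,0]>0.35)]
    r=cv2.minAreaRect(f[:,:2].astype(np.float32));print(n,"foot",len(f),r)
    a=np.radians(78);e=np.array([np.cos(a),np.sin(a)]);m=np.array([-e[1],e[0]])
    H=Q[Q[:,2]>0.05];s=H[:,:2]@e;l=H[:,:2]@m
    print(" high lateral",np.percentile(l,[0,2,10,50,90,98,100]).round(4),"along",np.percentile(s,[0,2,50,98,100]).round(4),"z",np.percentile(H[:,2],[50,98,100]).round(3))
    # plates: bin by s - print max z
    for k in np.arange(s.min(),s.max(),0.012):
        b=(s>=k)&(s<k+.012)
        if b.sum()>5: print("   s%.3f n%d zmed %.3f zmax %.3f lat %.3f..%.3f"%(k+.006,b.sum(),np.median(H[b,2]),H[b,2].max(),*np.percentile(l[b],[3,97])))
E
```

```text
top foot 975 ((0.5077410936355591, -0.019228696823120117), (0.24321401119232178, 0.15345782041549683), 66.32518005371094)
 high lateral [-0.5261 -0.5203 -0.5151 -0.4956 -0.4814 -0.4774 -0.475 ] along [-0.0242 -0.0089  0.1057  0.2011  0.2067] z [0.152 0.194 0.199]
   s-0.018 n22 zmed 0.052 zmax 0.066 lat -0.512..-0.483
   s-0.006 n38 zmed 0.056 zmax 0.070 lat -0.511..-0.480
   s0.006 n61 zmed 0.058 zmax 0.075 lat -0.518..-0.477
   s0.018 n72 zmed 0.064 zmax 0.082 lat -0.518..-0.476
   s0.030 n74 zmed 0.071 zmax 0.110 lat -0.520..-0.476
   s0.042 n78 zmed 0.092 zmax 0.120 lat -0.520..-0.476
   s0.054 n79 zmed 0.098 zmax 0.118 lat -0.520..-0.476
   s0.066 n84 zmed 0.104 zmax 0.171 lat -0.520..-0.477
   s0.078 n87 zmed 0.147 zmax 0.178 lat -0.517..-0.477
   s0.090 n89 zmed 0.151 zmax 0.171 lat -0.517..-0.478
   s0.102 n89 zmed 0.158 zmax 0.166 lat -0.518..-0.479
   s0.114 n93 zmed 0.164 zmax 0.171 lat -0.518..-0.479
   s0.126 n94 zmed 0.172 zmax 0.180 lat -0.518..-0.479
   s0.138 n99 zmed 0.177 zmax 0.186 lat -0.518..-0.479
   s0.150 n100 zmed 0.184 zmax 0.195 lat -0.519..-0.480
   s0.16
[... 946 characters left out ...]
zmax 0.170 lat -0.507..-0.475
   s0.075 n137 zmed 0.114 zmax 0.178 lat -0.501..-0.475
   s0.087 n161 zmed 0.142 zmax 0.178 lat -0.506..-0.476
   s0.099 n138 zmed 0.133 zmax 0.163 lat -0.513..-0.476
   s0.111 n149 zmed 0.142 zmax 0.170 lat -0.512..-0.475
   s0.123 n148 zmed 0.147 zmax 0.177 lat -0.514..-0.476
   s0.135 n184 zmed 0.145 zmax 0.184 lat -0.512..-0.477
   s0.147 n241 zmed 0.134 zmax 0.191 lat -0.513..-0.477
   s0.159 n287 zmed 0.149 zmax 0.198 lat -0.520..-0.478
   s0.171 n250 zmed 0.136 zmax 0.196 lat -0.518..-0.479
   s0.183 n332 zmed 0.113 zmax 0.198 lat -0.516..-0.479
   s0.195 n165 zmed 0.162 zmax 0.183 lat -0.517..-0.479
   s0.207 n55 zmed 0.154 zmax 0.161 lat -0.520..-0.480
```

```bash
cat > fit.py <<'E'
from h import *
from scipy.optimize import least_squares
def frame(x,y,yaw):
    e=np.array([np.cos(yaw),np.sin(yaw),0]);z=np.array([0,0,1.]);c,s=np.cos(np.pi/6),.5
    return np.array([x,y,.045]),np.stack([e*c+z*s,[-e[1],e[0],0],-e*s+z*c],1)
def box(P,lo,hi):
    c=(np.array(lo)+hi)/2;h=(np.array(hi)-lo)/2;q=abs(P-c)-h
    return np.linalg.norm(np.maximum(q,0),axis=1)+np.minimum(q.max(1),0)
def sdf(P,p):
    x,y,yaw,rail,fol=p
    o,R=frame(x,y,yaw);L=(P-o)@R;r=rail
    B=[((0,-.0155,-.003),(.24,-.0103,.013)),((0,.0103,-.003),(.24,.0155,.013)),((-.005,-.0155,-.003),(.24,.0155,0)),((-.005,-.0103,-.003),(0,.0103,.007)),
       ((.012+r,-.0185,.037),(.117+r,.0185,.040)),((.012+r,-.0185,.003),(.117+r,-.0165,.040)),((.012+r,.0165,.003),(.117+r,.0185,.040)),
       ((.014+r,-.007,.040),(.034+r,.007,.065)),((.07+fol,-.008,.0),(.10+fol,.008,.030))]
    d=[box(L,np.array(a),np.array(b)) for a,b in B]
    e=np.array([np.cos(yaw),np.sin(yaw)]);m=np.array([-e[1],e[0]]);D=P[:,:2]-[x,y]
    F=np.c_[D@e-.1,D@m,P[:,2]];d.append(box(F,np.array([-.1175,-.045,0]),np.array([.1175,.045,.012])))
    return np.min(d,0)
if __name__=="__main__":
    S=[]
    for n,b in(("top",(212,178,318,242)),("scene",(205,150,315,240))):
        im=cv2.imread(f"pics/{n}0.png").astype(int);d=np.load(f"{n}0_d.npy");W=cloud(n,d)
        u0,v0,u1,v1=b;Q=W[v0:v1,u0:u1].reshape(-1,3);C=im[v0:v1,u0:u1].reshape(-1,3)
        k=np.isfinite(Q[:,2])&(C[:,2]-C[:,0]<60)&(Q[:,2]>.007);Q=Q[k]
        S.append(Q)
    for name,Q in(("top",S[0]),("scene",S[1]),("both",np.vstack(S))):
        p=np.array([.51,-.105,np.radians(76.5),.115,0.])
        for it in range(4):
            o,R=frame(*p[:3]);L=(Q-o)@R
            k=(abs(sdf(Q,p))<(.03,.015,.008,.006)[it])&((L[:,2]>0.001)|(Q[:,2]<.017))
            r=least_squares(lambda q:sdf(Q[k],q),p,loss="soft_l1",f_scale=.002,x_scale=[.01,.01,.05,.01,.01],diff_step=1e-4);p=r.x
        print(name,k.sum(),np.round(p,4),"yaw",round(np.degrees(p[2]),2),"rms",np.sqrt(np.mean(sdf(Q[k],p)**2)).round(5))
E
python3 fit.py
```

```text
top 1909 [ 0.483  -0.1205  1.3327  0.1163  0.0033] yaw 76.36 rms 0.00191
scene 2743 [ 0.4825 -0.1207  1.3414  0.1163 -0.5507] yaw 76.86 rms 0.00178
both 4760 [ 0.4824 -0.1204  1.3397  0.1161  0.0036] yaw 76.76 rms 0.00185
```

```bash
cat > go.py <<'E'
import sys
from h import *
from scipy.spatial.transform import Rotation as Rn
def Rt():
    s=sense();q=s["orientation"];return s["position"],Rn.from_quat([q[1],q[2],q[3],q[0]]).as_matrix()
def to(target,yaw=None):
    p,R=Rt();o=R.T@(np.array(target)-p);a=np.degrees(np.arctan2(R[1,1],R[0,1]))
    t=None
    if yaw is not None:
        t=-(((yaw-90)-a+90)%180-90)
    print("offset mm",np.round(o*1000,1),"turn",t,"| pos",p.round(4),"jaw",a.round(2),"tilt",np.degrees(np.arccos(-R[2,0])).round(2))
if __name__=="__main__":
    a=[float(v) for v in sys.argv[1:]];to(a[:3],a[3] if len(a)>3 else None)
E
python3 go.py 0.4567 -0.3146 0.15 77.8
```

```text
offset mm [ 101.7 -212.8 -371. ] turn -64.3527301319742 | pos [ 0.1454 -0.6079  0.2517] jaw -76.55 tilt 0.0
```

```bash
python3 -m inch '{"offset":[[0,-17,-30],[0,-34,-60],[0,-51,-90],[0,-68,-120],[0,-86,-150],[0,-103,-180],[10,-120,-210],[20,-138,-240],[35,-155,-270],[50,-172,-300],[65,-189,-330],[80,-205,-357],[95,-213,-371],[101,-213,-371],[101,-213,-371]],"turn":[-5,-10,-15,-20,-25,-30,-35,-40,-45,-50,-55,-60,-64.3,-64.3,-64.3]}' 140; python3 go.py 0.4567 -0.3146 0.15 77.8
```

```text
time_s: 2.3
position: [0.6886, -0.0977, 0.181]
orientation: [-0.444, -0.551, -0.444, 0.551]
contact_force: [1.2, -1.1, 0.3]
width: 0.0416
offset mm [  31.  -180.5  261.2] turn -0.0731042256266079 | pos [ 0.6886 -0.0977  0.181 ] jaw -12.27 tilt 0.02
```

The tool ended well off the commanded point, so I'll check the state and test how the rows scale before going on.

```bash
python3 -c "
from h import *
s=sense();print(s['time_s'],s['position'],s['joint_velocities'].round(3),s['q'].round(3),s['contact_force'])"
python3 -m inch '{"offset":[[0,0,0],[0,0,0]],"turn":[0,0]}'; python3 go.py 0.4567 -0.3146 0.15 77.8;python3 -m inch '{"offset":[[0,0,0.010],[0,0,0.020],[0,0,0.020]],"turn":[0,0,0]}';python3 go.py 0.4567 -0.3146 0.15 77.8
```

```text
2.3 [ 0.68864558 -0.09769666  0.1809612 ] [-0.698  0.555  0.085 -0.721  0.128  0.168 -0.542] [ 0.288  0.638 -0.373  1.439  0.245  1.11  -0.341] [ 1.16759781 -1.06643517  0.27186403]
time_s: 2.5
position: [0.689, -0.0958, 0.1799]
orientation: [-0.444, -0.55, -0.445, 0.55]
contact_force: [-1.0, -0.9, -0.3]
width: 0.0416
offset mm [  30.1 -181.2  262.6] turn 0.08563514148474383 | pos [ 0.689  -0.0958  0.1799] jaw -12.11 tilt 0.06
time_s: 2.8
position: [0.6838, -0.1204, 0.1804]
orientation: [-0.443, -0.55, -0.443, 0.552]
contact_force: [-0.1, -0.6, 0.8]
width: 0.0415
offset mm [  31.1 -180.   238.4] turn -0.21807634508336093 | pos [ 0.6838 -0.1204  0.1804] jaw -12.42 tilt 0.14
```

My mistake: I typed millimetres where the rows take metres. The per-row cap clipped the motion and nothing was touched. I'm using metres from here.

```bash
python3 -m inch '{"offset":[[0,-0.018,0.024],[0,-0.036,0.048],[0,-0.054,0.072],[0,-0.072,0.096],[0,-0.090,0.120],[0,-0.108,0.144],[0,-0.126,0.168],[0,-0.144,0.192],[0,-0.162,0.216],[0.01,-0.18,0.238],[0.02,-0.18,0.238],[0.031,-0.18,0.238],[0.031,-0.18,0.238]],"turn":[0,0,0,0,0,0,0,0,0,0,0,0,0]}'; python3 go.py 0.4567 -0.3146 0.045 77.8
```

```text
time_s: 4.1
position: [0.4564, -0.3134, 0.1489]
orientation: [-0.443, -0.55, -0.443, 0.552]
contact_force: [-0.9, 0.6, -0.4]
width: 0.0417
offset mm [103.9   0.7   1. ] turn -0.20527323983363033 | pos [ 0.4564 -0.3134  0.1489] jaw -12.41 tilt 0.14
```

```bash
python3 - <<'E'
from h import *
for n in("top","scene"): snap(n,n+"1")
print(proj("top",[[.462,-.290,.032],sense()["position"]]),proj("scene",[[.462,-.290,.032]]))
a=cv2.imread("pics/top1.png")[150:320,200:430];b=cv2.imread("pics/scene1.png")[80:260,180:420]
cv2.imwrite("pics/v1.png",np.vstack([cv2.resize(a,(540,300)),cv2.resize(b,(540,300))]))
E
```

```text
[[363.6052696  224.35581635]
 [382.4058338  222.15604981]] [[346.9783148  174.07661901]]
```

View pics/v1.png

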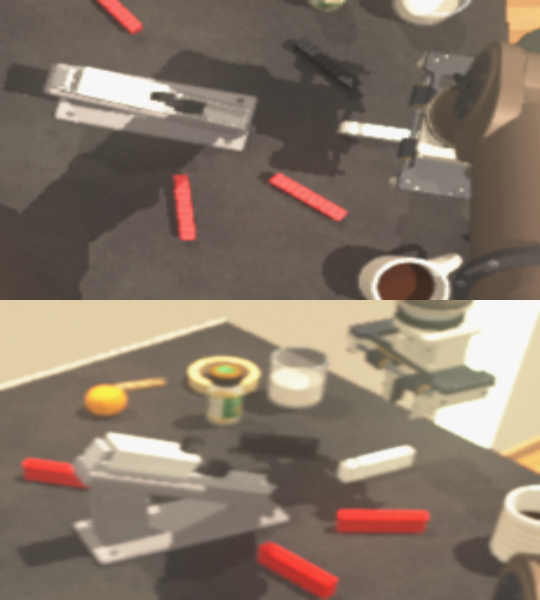

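The gripper sits over the −y part of the white strip, straddling it. Descending and gripping.

```bash
python3 -m inch '{"offset":[[0.02,0,0.001],[0.04,0.001,0.001],[0.06,0.001,0.001],[0.075,0.001,0.001],[0.09,0.001,0.001],[0.1,0.001,0.001],[0.104,0.001,0.001],[0.104,0.001,0.001]],"turn":[0,0,0,0,0,0,0,0]}'; python3 go.py 0.4567 -0.3146 0.045 77.8; python3 -m inch '{"offset":[[0,0,0],[0,0,0],[0,0,0],[0,0,0],[0,0,0],[0,0,0],[0,0,0]],"turn":[0,0,0,0,0,0,0]}' 255
```

```text
time_s: 5.0
position: [0.4585, -0.3144, 0.046]
orientation: [-0.444, -0.55, -0.443, 0.551]
contact_force: [-1.1, -0.0, -0.3]
width: 0.0411
offset mm [ 1.  -1.7  0.6] turn -0.10451710121327551 | pos [ 0.4585 -0.3144  0.046 ] jaw -12.3 tilt 0.1
time_s: 5.7
position: [0.4586, -0.3145, 0.0463]
orientation: [-0.444, -0.55, -0.443, 0.551]
contact_force: [-1.1, 0.0, 5.6]
width: 0.0161
```

Grip width is 16.1 mm, which matches the strip. I'll lift, then move so the strip's far end is over the lip, aligned to the channel (yaw 76.7°).

```bash
python3 -m inch '{"offset":[[-0.01,0,0],[-0.025,0,0],[-0.04,0,0],[-0.06,0,0],[-0.075,0,0],[-0.075,0,0]],"turn":[0,0,0,0,0,0]}'; python3 go.py 0.4687 -0.1789 0.12 76.7
```

```text
time_s: 6.3
position: [0.4598, -0.3149, 0.1236]
orientation: [-0.445, -0.551, -0.442, 0.551]
contact_force: [0.8, -0.2, -0.6]
width: 0.0154
offset mm [   3.1  -20.3 -134.8] turn 0.9890348200136998 | pos [ 0.4598 -0.3149  0.1236] jaw -12.31 tilt 0.25
```

```bash
python3 -m inch '{"offset":[[0,-0.003,-0.018],[0,-0.006,-0.04],[0,-0.009,-0.06],[0,-0.012,-0.08],[0,-0.015,-0.1],[0,-0.018,-0.12],[0.003,-0.02,-0.135],[0.003,-0.02,-0.135],[0.003,-0.02,-0.135]],"turn":[0.1,0.2,0.3,0.5,0.7,1,1,1,1]}'; python3 go.py 0.4687 -0.1789 0.12 76.7
python3 - <<'E'
from h import *
for n in("top","scene"):
    p,d=snap(n,n+"2");np.save(n+"2_d.npy",d)
a=cv2.imread("pics/top2.png")[160:270,200:400];b=cv2.imread("pics/scene2.png")[110:250,190:390]
cv2.imwrite("pics/v2.png",np.vstack([cv2.resize(a,(540,297)),cv2.resize(b,(540,297))]))
E
```

```text
time_s: 7.2
position: [0.4687, -0.179, 0.1197]
orientation: [-0.44, -0.554, -0.437, 0.555]
contact_force: [-0.7, -0.7, -0.0]
width: 0.0154
offset mm [-0.3 -0.1 -0.1] turn 0.02653211404943079 | pos [ 0.4687 -0.179   0.1197] jaw -13.27 tilt 0.23
```

View pics/v2.png

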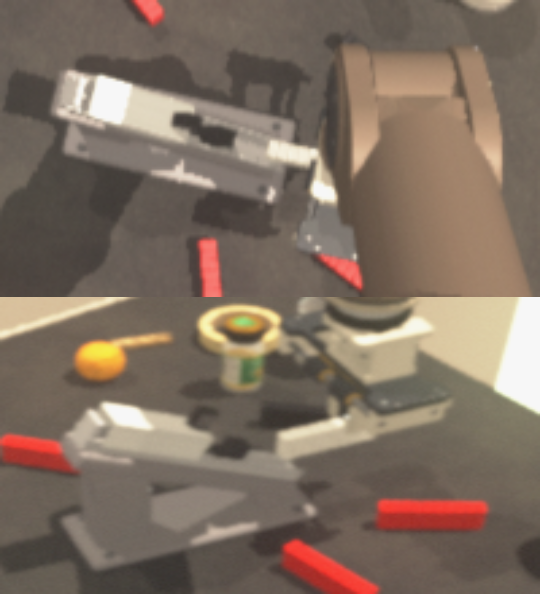

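The strip is held level with its tip above the channel's front (crop (290,150) top, (320,435) scene). I'll check its lateral offset in the channel frame.

```bash
python3 - <<'E'
from h import *
e=np.array([np.cos(np.radians(76.7)),np.sin(np.radians(76.7))]);m=np.array([-e[1],e[0]])
for n in("top","scene"):
    im=cv2.imread(f"pics/{n}2.png").astype(int);W=cloud(n,np.load(f"{n}2_d.npy"))
    P=W.reshape(-1,3);D=P[:,:2]-[.4825,-.1205];s=D@e;l=D@m
    k=(s>-.045)&(s<.03)&(abs(l)<.02)&(P[:,2]>.074)&(P[:,2]<.115)
    Q=np.c_[s,l,P[:,2]][k]
    print(n,k.sum(),"s",np.percentile(Q[:,0],[2,50,98]).round(4),"h",np.percentile(Q[:,2],[5,50,95]).round(4))
    t=Q[Q[:,2]>.098]
    for a in np.arange(-.045,.03,.012):
        b=(t[:,0]>=a)&(t[:,0]<a+.012)
        if b.sum()>3: print("  s",round(a+.006,3),b.sum(),"lat",np.percentile(t[b,1],[3,50,97]).round(4),"h",np.median(t[b,2]).round(4))
E
```

```text
top 132 s [-0.0332 -0.0081  0.0184] h [0.0813 0.1037 0.1081]
  s -0.039 4 lat [-0.0073 -0.0033  0.0006] h 0.1052
  s -0.027 24 lat [-0.0068  0.      0.0076] h 0.104
  s -0.015 29 lat [-0.0065  0.0005  0.0083] h 0.1044
  s -0.003 27 lat [-0.0076  0.0014  0.0085] h 0.1049
  s 0.009 25 lat [-0.0066  0.0008  0.0077] h 0.1043
scene 297 s [-0.044  -0.0128  0.0128] h [0.077  0.0973 0.1084]
  s -0.039 28 lat [-0.0066  0.0057  0.0107] h 0.1052
  s -0.027 32 lat [-0.0065  0.0035  0.0104] h 0.1052
  s -0.015 26 lat [-0.0064  0.0057  0.0106] h 0.1051
  s -0.003 28 lat [-0.0042  0.0057  0.0109] h 0.1068
  s 0.009 29 lat [-0.0054  0.0045  0.0106] h 0.1052
```

```bash
python3 -m inch '{"offset":[[0.010,0.0005,0],[0.018,0.0005,0],[0.0225,0.0005,0],[0.0275,0.0005,0.002],[0.0325,0.0005,0.0037],[0.038,0.0005,0.005],[0.0435,0.0005,0.0055],[0.0435,0.0005,0.0055]],"turn":[0,0,0,0,0,0,0,0]}'; python3 go.py 0.4687 -0.1789 0.12 76.7
python3 - <<'E'
from h import *
for n in("scene",):
    p,d=snap(n,n+"3");np.save(n+"3_d.npy",d)
b=cv2.imread("pics/scene3.png")[130:230,210:370]
cv2.imwrite("pics/v3.png",cv2.resize(b,(720,450)))
E
```

```text
time_s: 8.1
position: [0.4676, -0.1857, 0.0756]
orientation: [-0.44, -0.554, -0.437, 0.556]
contact_force: [-1.6, -1.6, 2.2]
width: 0.0158
offset mm [-44.4  -0.4  -6.8] turn -0.09807387934588974 | pos [ 0.4676 -0.1857  0.0756] jaw -13.4 tilt 0.23
```

View pics/v3.png

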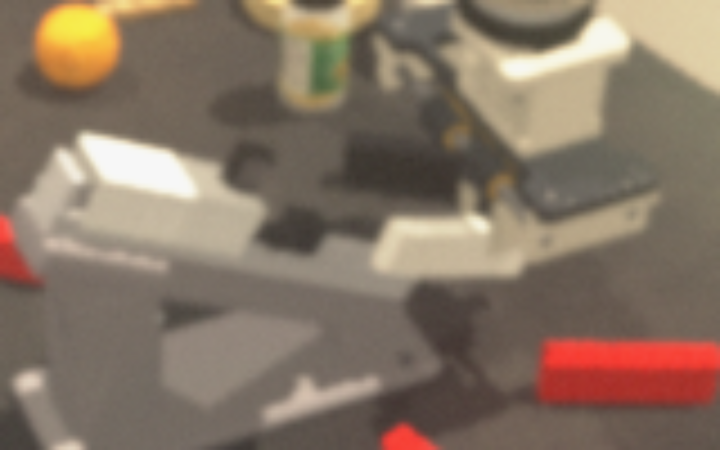

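The strip is pivoting on the lip with only about 2 N. Continuing to 30°.

```bash
python3 -m inch '{"offset":[[0.003,0,-0.0005],[0.0065,0,-0.001],[0.010,0,-0.001],[0.010,0,-0.001]],"turn":[0,0,0,0]}'; python3 go.py 0.4687 -0.1789 0.12 76.7
cat > ang.py <<'E'
from h import *
import sys
n=sys.argv[1];f=sys.argv[2]
e=np.array([np.cos(np.radians(76.7)),np.sin(np.radians(76.7))]);m=np.array([-e[1],e[0]])
for n in("scene","top"):
    p,d=snap(n,n+f);W=cloud(n,d);np.save(n+f+"_d.npy",d)
    P=W.reshape(-1,3);D=P[:,:2]-[.4825,-.1205];s=D@e;l=D@m;h=P[:,2]-.045
    c,S=np.cos(np.pi/6),.5;x=s*c+h*S;z=-s*S+h*c
    k=(abs(l)<.013)&(z>.022)&(z<.060)&(x<.105)&(x>-.12)
    x,z,l=x[k],z[k],l[k]
    for a in np.arange(-.12,.105,.01):
        b=(x>=a)&(x<a+.01)
        if b.sum()>5: print(n,"x",round((a+.005)*1000),b.sum(),"z90",(np.percentile(z[b],[50,90])*1000).round(1),"lat",(np.percentile(l[b],[5,50,95])*1000).round(1))
b=cv2.imread(f"pics/scene{f}.png")[130:230,210:370]
cv2.imwrite(f"pics/v{f}.png",cv2.resize(b,(720,450)))
E
python3 ang.py scene 4
```

```text
time_s: 8.55
position: [0.468, -0.1852, 0.0657]
orientation: [-0.44, -0.554, -0.437, 0.556]
contact_force: [-3.3, -4.6, 1.7]
width: 0.0157
offset mm [-54.3  -0.7  -6.1] turn -0.12163234801062117 | pos [ 0.468  -0.1852  0.0657] jaw -13.42 tilt 0.27
scene x -75 8 z90 [26.3 30.9] lat [ 5.   7.7 10. ]
scene x -45 35 z90 [40.3 45.9] lat [-10.4   4.8  12.1]
scene x -35 37 z90 [38.8 49.1] lat [-8.8  7.8 12.3]
scene x -25 24 z90 [37.3 40.5] lat [-4.3  7.1 10.8]
scene x -15 26 z90 [36.1 39.8] lat [-5.7  7.4  9.8]
scene x -5 24 z90 [35.3 39.7] lat [-3.1  7.5  9.9]
scene x 5 28 z90 [36.3 40.2] lat [-4.4  6.6  9.9]
scene x 15 40 z90 [31.9 37.8] lat [-6.6  3.   9.8]
scene x 75 15 z90 [29.  31.7] lat [-5.1  7.1  9.8]
scene x 85 19 z90 [30.7 31.9] lat [-6.5  6.5 10.2]
scene x 95 22 z90 [28. 32.] lat [-6.1  1.4  9.2]
top x -15 20 z90 [37.9 40.7] lat [-7.4 -2.2  6.6]
top x -5 20 z90 [37.1 40.1] lat [-7.2  2.6  7.6]
top x 5 20 z90 [37.9 39.6] lat [-6.6  0.9  7.6]
top x 15 34 z90 [33.4 40.1] lat [-6.7  0.4  7.7]
top x 75 18 z90 [29.3 31.5] lat [-7.7 -0.1  6.5]
top x 85 24 z90 [29.  32.2] lat [-8.1 -1.   8. ]
top x 95 17 z90 [27.6 32.2] lat [-8.1  2.2  7.9]
```

View pics/v4.png

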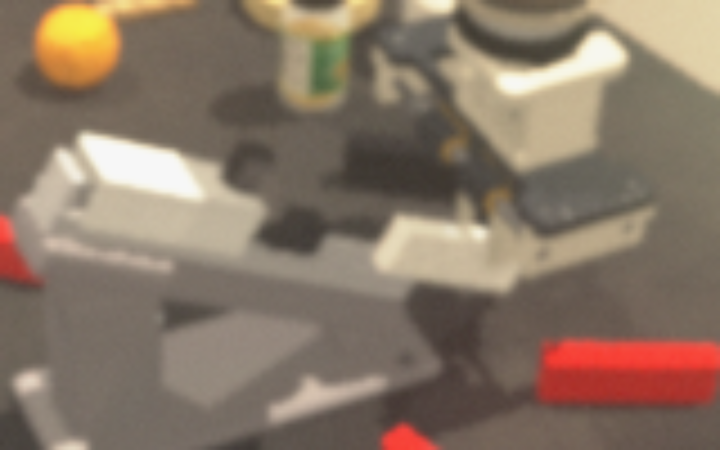

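The strip's top sits at channel z≈40 mm along its whole visible length (x −25 to +15 mm). So it's parallel to the slope, about 8 mm above the floor, and laterally centred. Next, push up the channel.

```bash
python3 -m inch '{"offset":[[-0.0035,0,-0.0045],[-0.006,0,-0.0088],[-0.0085,0,-0.0132],[-0.011,0,-0.0175],[-0.0135,0,-0.0218],[-0.016,0,-0.0262],[-0.0185,0,-0.0305],[-0.021,0,-0.0348],[-0.0235,0,-0.0392],[-0.026,0,-0.0435],[-0.0285,0,-0.0478],[-0.031,0,-0.0522],[-0.0335,0,-0.0565],[-0.0335,0,-0.0565]],"turn":[0,0,0,0,0,0,0,0,0,0,0,0,0,0]}'; python3 go.py 0.4687 -0.1789 0.12 76.7; python3 ang.py scene 5
```

```text
time_s: 10.05
position: [0.4814, -0.1297, 0.0995]
orientation: [-0.44, -0.554, -0.437, 0.555]
contact_force: [-0.1, -2.8, -1.5]
width: 0.0156
offset mm [-20.3  -0.9  50.9] turn -0.09216269893700257 | pos [ 0.4814 -0.1297  0.0995] jaw -13.39 tilt 0.28
scene x -5 7 z90 [26.5 29.8] lat [6.1 7.5 8.5]
scene x 15 11 z90 [30.8 42.8] lat [-10.1   4.8  10.5]
scene x 25 45 z90 [39.8 47.8] lat [-10.3   6.5  11. ]
scene x 35 30 z90 [39.  42.5] lat [-6.8  6.6 10.6]
scene x 45 26 z90 [34.  39.8] lat [-5.   7.1 10. ]
scene x 55 30 z90 [35.3 40.8] lat [-5.7  7.3  8.9]
scene x 65 26 z90 [36.8 40.1] lat [-3.9  6.6  9.5]
scene x 75 30 z90 [34.  39.5] lat [-3.   6.9 10.6]
scene x 85 34 z90 [31.  37.9] lat [-6.8  4.5  9.8]
scene x 95 20 z90 [30.3 32.4] lat [-5.2  5.6  9.2]
scene x 105 15 z90 [28.3 31.1] lat [-7.5  4.   9.6]
top x 55 18 z90 [36.6 40.7] lat [-7.9  0.5  7.3]
top x 65 24 z90 [37.4 40.9] lat [-7.   0.3  7.2]
top x 75 24 z90 [37.5 40. ] lat [-7.4  0.7  7.1]
top x 85 32 z90 [30.8 38.9] lat [-8.4 -0.4  7.3]
top x 95 25 z90 [30.  31.3] lat [-8.7 -1.   8.2]
top x 105 12 z90 [29.1 31.3] lat [-3.7  2.5  8. ]
```

View pics/v5.png

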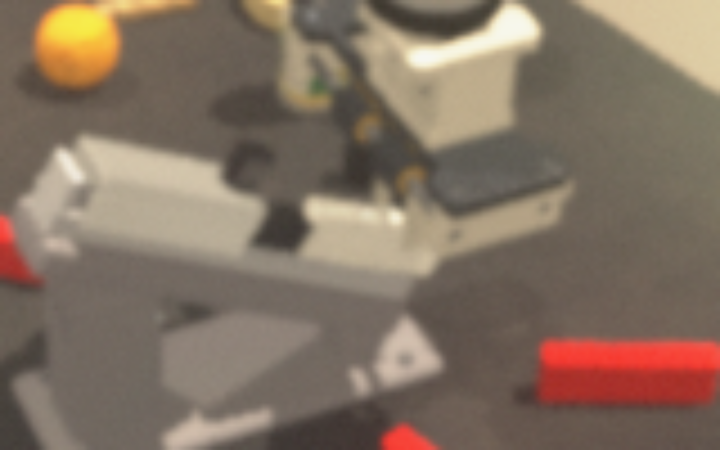

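```bash
python3 -m inch '{"offset":[[-0.0025,0,-0.0043],[-0.005,0,-0.0087],[-0.0075,0,-0.013],[-0.009,0,-0.0156],[-0.009,0,-0.0156]],"turn":[0,0,0,0,0]}'; python3 go.py 0.4687 -0.1789 0.12 76.7; python3 ang.py scene 6 | grep -E "x (65|75|85|95|105)"
```

```text
time_s: 10.65
position: [0.4849, -0.1146, 0.1084]
orientation: [-0.44, -0.554, -0.437, 0.555]
contact_force: [0.0, -4.3, -2.9]
width: 0.0154
offset mm [-11.3  -0.9  66.3] turn -0.08377354889654498 | pos [ 0.4849 -0.1146  0.1084] jaw -13.38 tilt 0.29
scene x 65 28 z90 [33.  40.6] lat [-2.5  7.3  9.6]
scene x 75 31 z90 [37.6 41.2] lat [-4.4  6.4  9.7]
scene x 85 25 z90 [34.5 39.2] lat [-4.9  7.4  9.9]
scene x 95 39 z90 [34.6 40. ] lat [-5.9  5.4  9.4]
scene x 105 15 z90 [30.8 37.8] lat [-4.1  3.5  9.3]
top x 75 19 z90 [37.7 40.3] lat [-4.3  2.2  7. ]
top x 85 25 z90 [37.  38.8] lat [-7.8 -0.2  7.3]
top x 95 24 z90 [35.9 39.6] lat [-6.   1.1  7. ]
top x 105 15 z90 [29.8 32.5] lat [-7.8 -0.1  8. ]
```

View pics/v6.png

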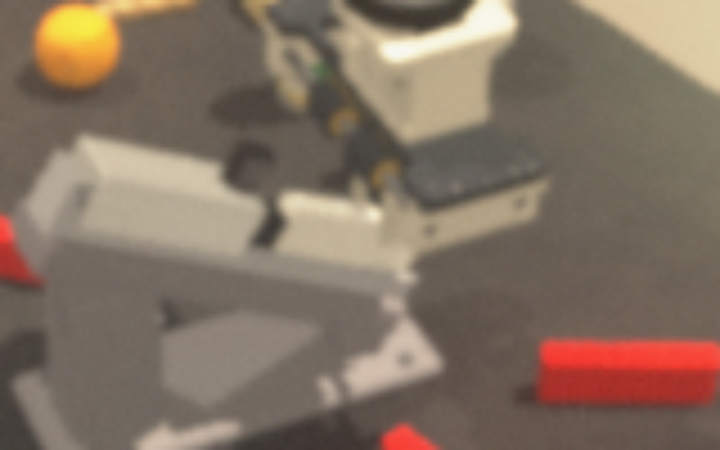

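```bash
python3 -m inch '{"offset":[[-0.0006,0,-0.0011],[0.001,0,-0.002],[0.0025,0,-0.0029],[0.004,0,-0.0038],[0.0055,0,-0.0047],[0.007,0,-0.0055],[0.007,0,-0.0055],[0.007,0,-0.0055]],"turn":[0,0,0,0,0,0,0,0]}'; python3 go.py 0.4687 -0.1789 0.12 76.7; python3 ang.py scene 7 | grep -E "x (55|65|75|85|95|105)"
```

```text
time_s: 11.55
position: [0.4861, -0.1102, 0.1011]
orientation: [-0.44, -0.554, -0.436, 0.556]
contact_force: [-0.5, -5.9, 0.5]
width: 0.0155
offset mm [-18.5  -0.9  70.9] turn -0.14557522753354135 | pos [ 0.4861 -0.1102  0.1011] jaw -13.45 tilt 0.32
scene x 55 22 z90 [32.6 45.9] lat [-6.8  5.9 11.3]
scene x 65 21 z90 [31.4 33.5] lat [-7.3  6.6  9.4]
scene x 75 24 z90 [30.2 33.3] lat [-3.   5.2  8.5]
scene x 85 18 z90 [31.4 32.6] lat [-8.3  5.2  8.9]
scene x 95 18 z90 [31.3 33.6] lat [-3.8  5.   9.8]
scene x 105 12 z90 [30.2 32.2] lat [-2.5  6.9 11.2]
top x 75 11 z90 [30.  32.8] lat [-3.2  3.6  6.8]
top x 85 19 z90 [30.5 34.5] lat [-8.1 -0.8  6.3]
top x 95 22 z90 [30.4 33. ] lat [-7.  -1.3  6.4]
top x 105 13 z90 [29.4 32.6] lat [-6.4  0.2  6.5]
```

View pics/v7.png

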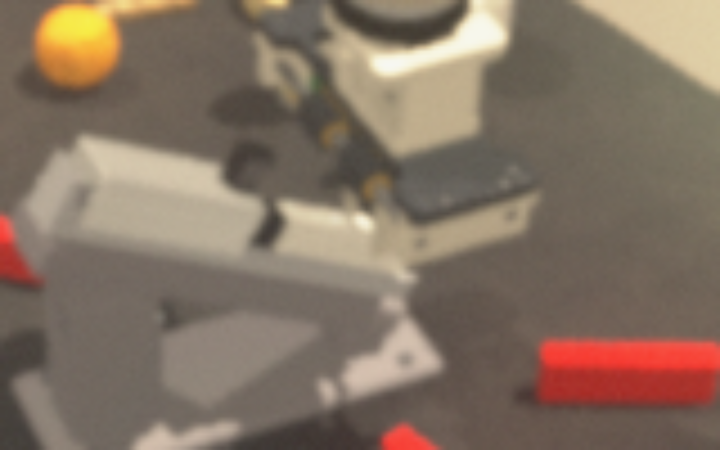

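The strip's top is at z≈32–33 mm, so its underside is on the floor. Releasing with a small opening.

```bash
python3 -m inch '{"offset":[[0,0,0],[0,0,0],[0,0,0],[0,0,0],[0,0,0],[0,0,0]],"turn":[0,0,0,0,0,0]}' 180;  python3 -m inch '{"offset":[[-0.005,0,0],[-0.015,0,0],[-0.03,0,0.005],[-0.045,0,0.01],[-0.06,0,0.015],[-0.06,0,0.02],[-0.06,0,0.02]],"turn":[0,0,0,0,0,0,0]}'; python3 ang.py scene 8
```

```text
time_s: 12.25
position: [0.4861, -0.1101, 0.1011]
orientation: [-0.44, -0.554, -0.436, 0.556]
contact_force: [-0.3, -0.2, 0.5]
width: 0.027
time_s: 12.95
position: [0.4814, -0.1301, 0.1617]
orientation: [-0.44, -0.555, -0.436, 0.556]
contact_force: [0.8, -0.8, -0.8]
width: 0.0266
scene x 5 13 z90 [32.  34.4] lat [-6.5  5.8  9.6]
scene x 15 19 z90 [32.3 34.4] lat [-6.2  6.1  9.5]
scene x 25 19 z90 [31.9 33.7] lat [-3.8  5.5  9.7]
scene x 35 19 z90 [32.5 33.7] lat [-6.3  5.1  9. ]
scene x 45 19 z90 [31.1 34.2] lat [-3.7  6.   9.6]
scene x 55 24 z90 [31.6 33.8] lat [-7.2  5.6  9.9]
scene x 65 22 z90 [31.2 33.3] lat [-5.5  5.8 10. ]
scene x 75 23 z90 [31.  33.3] lat [-6.2  6.7  9.5]
scene x 85 21 z90 [31.7 32.9] lat [-7.2  6.3  9.4]
scene x 95 20 z90 [30.2 32.7] lat [-3.8  6.8  8. ]
scene x 105 10 z90 [30.1 32.1] lat [-5.4  3.7  9.3]
top x 45 14 z90 [30.3 32.9] lat [-7.3 -1.3  5.4]
top x 55 18 z90 [30.5 33. ] lat [-7.9 -1.3  7. ]
top x 65 23 z90 [31.3 33.8] lat [-7.1  1.6  7. ]
top x 75 22 z90 [30.4 33.1] lat [-7.2 -0.5  6.6]
top x 85 20 z90 [30.5 32.3] lat [-8.5 -0.9  6.4]
top x 95 21 z90 [30.1 33. ] lat [-7.6 -0.6  6.9]
top x 105 12 z90 [30.6 34.1] lat [-7.1  1.   8.1]
```

View pics/v8.png

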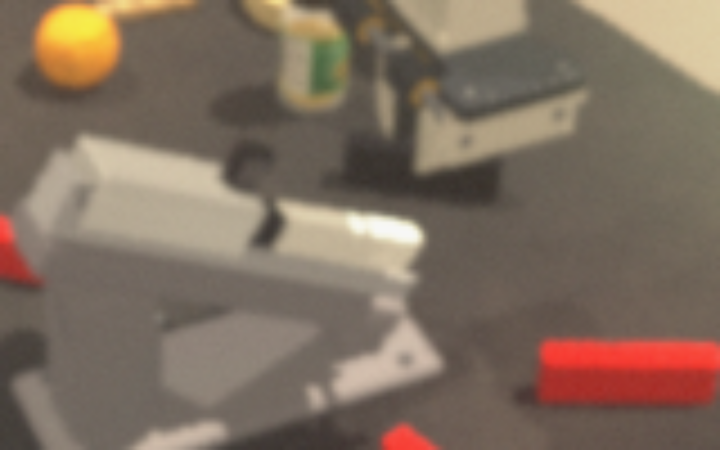

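```bash
python3 - <<'E'
from h import *
from fit import frame
n="scene";im=cv2.imread("pics/scene8.png");W=cloud(n,np.load("scene8_d.npy"))
o,R=frame(.4825,-.1205,np.radians(76.7));L=((W-o)@R).reshape(-1,3)
k=(abs(L[:,1])<.012)&(L[:,2]>.016)&(L[:,2]<.036)&(L[:,0]>-.02)&(L[:,0]<.09)
print("xmin",(np.percentile(L[k,0],[0,.5,1,2])*1e3).round(1))
t=k&(L[:,2]>.029);A=np.c_[L[t,0],L[t,1],np.ones(t.sum())];c=np.linalg.lstsq(A,L[t,2],rcond=None)[0];print("top plane slopes",c.round(4),t.sum())
# overlay of expected edges
pic=im.copy()
def line(b,col):
    P=[o+R@np.array(q) for q in b];u=proj(n,P)*6
    return u,col
big=cv2.resize(im[130:230,210:340],None,fx=6,fy=6,interpolation=cv2.INTER_CUBIC)
def draw(b,col):
    u=(proj(n,[o+R@np.array(q) for q in b])-[210,130]+.5)*6
    cv2.polylines(big,[np.int32(u)],False,col,1)
draw([(0,.008,0),(0,.008,.032),(.1,.008,.032),(.1,-.008,.032),(0,-.008,.032),(0,.008,.032)],(0,0,255))
draw([(.128,.0185,.003),(.128,.0185,.04),(.128,-.0185,.04)],(0,255,0))
cv2.imwrite("pics/ov8.png",big)
E
```

```text
xmin [2.4 3.  3.3 4.8]
top plane slopes [-0.015  -0.0243  0.0333] 115
```

View pics/ov8.png

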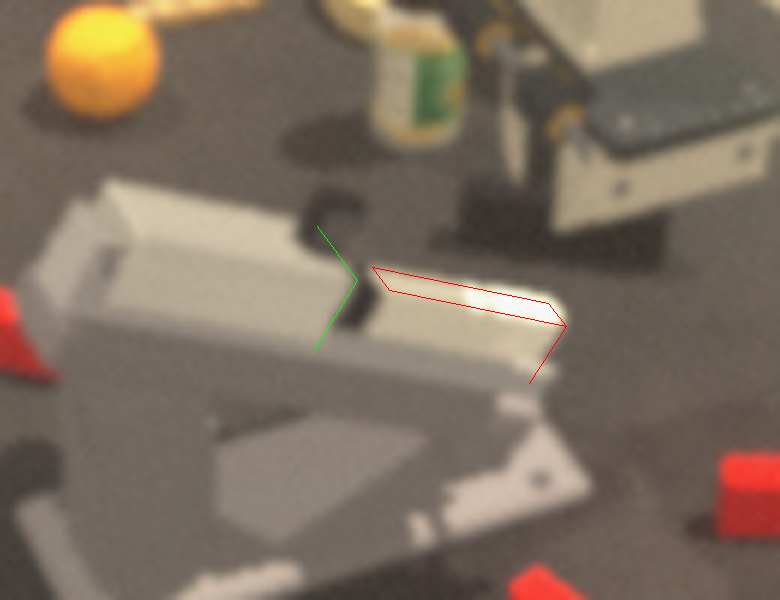

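The strip rests about right, but its front may be 1–2 mm high. I'll press it down gently with closed fingertips to seat it.

```bash
python3 go.py 0.4797 -0.1322 0.108 76.7; python3 -m inch '{"offset":[[0.015,0,-0.002],[0.03,0,-0.002],[0.042,0,-0.002],[0.048,0,-0.002],[0.053,0,-0.002],[0.053,0,-0.002],[0.053,0,-0.002]],"turn":[0,0,0,0,0,0,0]}' 255;python3 go.py 0.4797 -0.1322 0.108 76.7
```

```text
offset mm [52.8 -0.7  3. ] turn -0.15192492944780156 | pos [ 0.481  -0.1292  0.1608] jaw -13.45 tilt 0.29
time_s: 13.75
position: [0.4816, -0.1275, 0.1079]
orientation: [-0.44, -0.554, -0.436, 0.556]
contact_force: [-1.0, 0.0, 0.6]
width: 0.0003
offset mm [-0.  -0.7  5. ] turn -0.1525026604545161 | pos [ 0.4816 -0.1275  0.1079] jaw -13.45 tilt 0.29
```

```bash
python3 -m inch '{"offset":[[-0.002,0,0.005],[0.001,0,0.005],[0.003,0,0.005],[0.003,0,0.005]],"turn":[0,0,0,0]}';python3 -m inch '{"offset":[[0.0015,0,0],[0.003,0,0],[0.003,0,0]],"turn":[0,0,0]}'
```

```text
time_s: 14.15
position: [0.4805, -0.1325, 0.1048]
orientation: [-0.44, -0.554, -0.436, 0.556]
contact_force: [-0.3, -0.4, 1.6]
width: 0.0005
time_s: 14.45
position: [0.4815, -0.1328, 0.1034]
orientation: [-0.44, -0.555, -0.435, 0.556]
contact_force: [-4.7, -0.5, 23.3]
width: -0.0
```

A solid stop at about 23 N, close to the expected height, so the strip is seated. Retracting and checking.

```bash
python3 -m inch '{"offset":[[-0.01,0,0],[-0.03,0,0.005],[-0.055,0,0.01],[-0.08,0,0.01],[-0.09,0,0.01],[-0.09,0,0.01]],"turn":[0,0,0,0,0,0]}' 160;python3 - <<'E'
from h import *
from fit import frame,sdf
from scipy.optimize import least_squares
n="scene";p,d=snap(n,"scene9");im=cv2.imread("pics/scene9.png");W=cloud(n,d)
o,R=frame(.4825,-.1205,np.radians(76.7));L=((W-o)@R).reshape(-1,3)
k=(abs(L[:,1])<.012)&(L[:,2]>.016)&(L[:,2]<.036)&(L[:,0]>-.02)&(L[:,0]<.09)
print("xmin",(np.percentile(L[k,0],[0,.5,1,2])*1e3).round(1))
t=k&(L[:,2]>.029);A=np.c_[L[t,0],L[t,1],np.ones(t.sum())];c=np.linalg.lstsq(A,L[t,2],rcond=None)[0];print("slopes",c.round(4),t.sum())
big=cv2.resize(im[130:230,210:340],None,fx=6,fy=6,interpolation=cv2.INTER_CUBIC)
def draw(b,col):
    u=(proj(n,[o+R@np.array(q) for q in b])-[210,130]+.5)*6
    cv2.polylines(big,[np.int32(u)],False,col,1)
draw([(0,.008,0),(0,.008,.032),(.1,.008,.032),(.1,-.008,.032),(0,-.008,.032),(0,.008,.032)],(0,0,255))
cv2.imwrite("pics/ov9.png",big)
p,d=snap("top","top9")
k=(abs(L[:,1])<.012)&(L[:,2]>.045)&(L[:,2]<.068)&(L[:,0]>.1)&(L[:,0]<.2);print("fin",np.percentile(L[k],[3,50,97],axis=0).round(4).tolist(),k.sum())
# fin target
x,z=.140,.053;P=o+R@np.array([x,0,z]);print("fin world",P.round(4))
E
```

```text
time_s: 15.05
position: [0.4797, -0.142, 0.1946]
orientation: [0.441, 0.555, 0.435, -0.555]
contact_force: [-0.2, 0.4, 0.4]
width: 0.0341
xmin [1.4 3.  3.3 4.2]
slopes [ 0.0098 -0.0798  0.0321] 112
fin [[0.1319, -0.0054, 0.0457], [0.1451, 0.0057, 0.0571], [0.1506, 0.0098, 0.0659]] 90
fin world [ 0.5043 -0.0283  0.1609]
```

View pics/ov9.png

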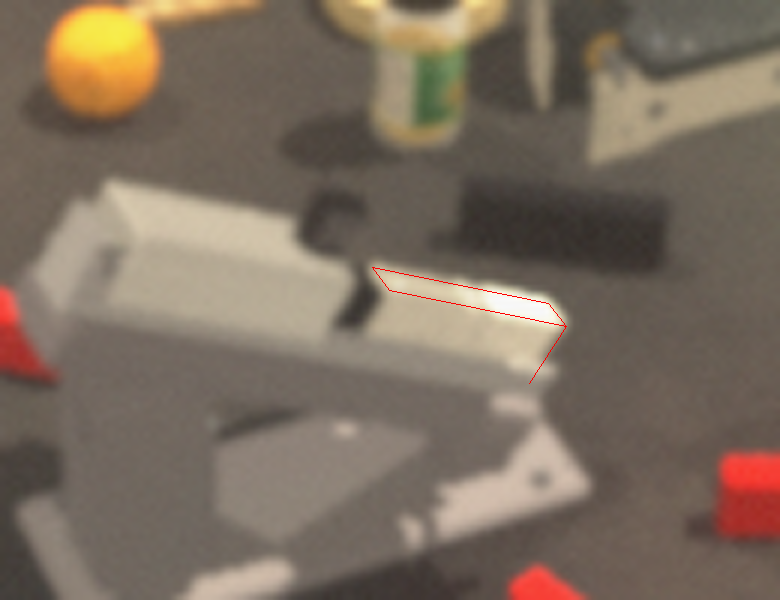

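The overlay now matches the strip: end against the lip, top at 32 mm. Next, the fin.

```bash
python3 -m inch '{"offset":[[-0.02,0,0],[-0.04,0,0],[-0.045,0,-0.015],[-0.045,0,-0.035]],"turn":[0,0,0,0]}' 165; python3 go.py 0.5046 -0.0269 0.215 76.7
```

```text
time_s: 15.55
position: [0.4866, -0.1072, 0.237]
orientation: [-0.44, -0.555, -0.435, 0.556]
contact_force: [0.4, 0.1, -0.1]
width: 0.0326
offset mm [ 21.6  -1.4 -82.4] turn -0.26861767165853223 | pos [ 0.4866 -0.1072  0.237 ] jaw -13.57 tilt 0.39
```

```bash
python3 -m inch '{"offset":[[0,-0.001,-0.02],[0,-0.0015,-0.045],[0,-0.0015,-0.07],[0.003,-0.0015,-0.0825],[0.015,-0.0015,-0.0825],[0.022,-0.0015,-0.0825],[0.022,-0.0015,-0.0825]],"turn":[0,0,0,-0.2,-0.2,-0.2,-0.2]}'; python3 go.py 0.5046 -0.0269 0.1835 76.7
python3 - <<'E'
from h import *
for n in("top","scene"): snap(n,n+"10")
a=cv2.imread("pics/top10.png")[160:260,190:340];b=cv2.imread("pics/scene10.png")[120:220,200:350]
cv2.imwrite("pics/v10.png",np.vstack([cv2.resize(a,(450,300)),cv2.resize(b,(450,300))]))
E
```

```text
time_s: 16.25
position: [0.5032, -0.0283, 0.2125]
orientation: [-0.44, -0.553, -0.436, 0.557]
contact_force: [-0.5, 0.5, -0.1]
width: 0.0326
offset mm [29.   1.  -1.8] turn -0.16112703328072087 | pos [ 0.5032 -0.0283  0.2125] jaw -13.46 tilt 0.4
```

View pics/v10.png

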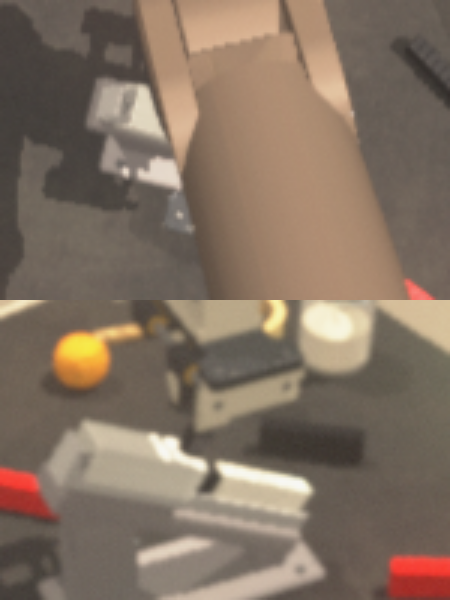

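```bash
python3 -m inch '{"offset":[[0.01,0.001,-0.001],[0.018,0.001,-0.002],[0.024,0.001,-0.002],[0.028,0.001,-0.002],[0.029,0.001,-0.002],[0.029,0.001,-0.002]],"turn":[0,0,0,0,0,0]}'; python3 -m inch '{"offset":[[0,0,0],[0,0,0],[0,0,0],[0,0,0],[0,0,0]],"turn":[0,0,0,0,0]}' 255;python3 go.py 0.5046 -0.0269 0.1835 76.7
```

```text
time_s: 16.95
position: [0.5056, -0.0264, 0.1849]
orientation: [-0.44, -0.554, -0.436, 0.556]
contact_force: [0.2, 0.3, 0.4]
width: 0.0324
time_s: 17.45
position: [0.5057, -0.0264, 0.1851]
orientation: [-0.44, -0.554, -0.436, 0.556]
contact_force: [0.3, 0.8, 1.9]
width: 0.0137
offset mm [ 1.6 -1.   0.7] turn -0.17161799475628925 | pos [ 0.5057 -0.0264  0.1851] jaw -13.47 tilt 0.39
```

Pinched at 13.7 mm, matching the 14 mm fin. Sliding the rail down the slope.

```bash
python3 -m inch '{"offset":[[0.003,0,0.0052],[0.007,0,0.0121],[0.011,0,0.0191],[0.015,0,0.026],[0.019,0,0.0329],[0.023,0,0.0398],[0.027,0,0.0468],[0.031,0,0.0537],[0.035,0,0.0606],[0.039,0,0.0675],[0.043,0,0.0745],[0.047,0,0.0814],[0.05,0,0.0866],[0.05,0,0.0866]],"turn":[0,0,0,0,0,0,0,0,0,0,0,0,0,0]}'; python3 go.py 0.5046 -0.0269 0.1835 76.7
```

```text
time_s: 18.85
position: [0.4849, -0.1116, 0.1346]
orientation: [-0.439, -0.554, -0.436, 0.557]
contact_force: [0.6, 4.2, -11.2]
width: 0.0137
offset mm [-49.4  -0.5 -86.7] turn -0.21113649831876558 | pos [ 0.4849 -0.1116  0.1346] jaw -13.51 tilt 0.36
```

```bash
python3 -m inch '{"offset":[[0.003,0,0.0035],[0.0055,0,0.0078],[0.0075,0,0.0112],[0.0092,0,0.014],[0.0092,0,0.014]],"turn":[0,0,0,0,0]}'; python3 go.py 0.5046 -0.0269 0.1835 76.7; python3 ang.py scene 11 | head -3
```

```text
time_s: 19.35
position: [0.4821, -0.1232, 0.1274]
orientation: [-0.44, -0.554, -0.436, 0.556]
contact_force: [-10.4, 11.2, 26.3]
width: 0.0135
offset mm [-56.5  -0.3 -98.6] turn -0.12312549632942194 | pos [ 0.4821 -0.1232  0.1274] jaw -13.42 tilt 0.29
scene x 15 7 z90 [44.  50.2] lat [6.1 7.6 9.8]
scene x 25 13 z90 [42.7 47.4] lat [ 4.5  7.6 11.4]
scene x 35 49 z90 [48.1 55.7] lat [-10.9  -2.3  10.7]
```

View pics/v11.png

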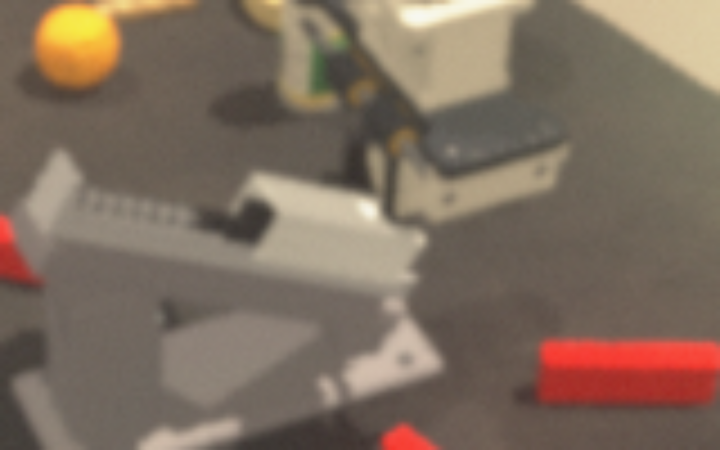

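A reaction of about 22 N up the slope after 115 mm of travel: end stop reached. Opening and looking.

```bash
python3 -m inch '{"offset":[[-0.0005,0,-0.0005],[-0.0005,0,-0.0005],[-0.0005,0,-0.0005],[-0.0005,0,-0.0005]],"turn":[0,0,0,0]}' 165; python3 -m inch '{"offset":[[-0.01,0,0],[-0.03,0,0],[-0.06,0,0.01],[-0.09,0,0.03],[-0.1,0,0.06],[-0.1,0,0.09],[-0.1,0,0.11],[-0.1,0,0.11]],"turn":[0,0,0,0,0,0,0,0]}'; python3 - <<'E'
from h import *
from fit import frame,box
from scipy.optimize import least_squares
o,R=frame(.4825,-.1205,np.radians(76.7))
for n in("scene","top"):
    p,d=snap(n,n+"12");W=cloud(n,d);L=((W-o)@R).reshape(-1,3)
    k=(abs(L[:,1])<.012)&(L[:,2]>.046)&(L[:,2]<.068)&(L[:,0]>0)&(L[:,0]<.2);print(n,"fin",np.percentile(L[k],[3,50,97],axis=0).round(4).tolist(),k.sum())
    k=(abs(L[:,1])<.016)&(L[:,2]>.036)&(L[:,2]<.044)&(L[:,0]>-.02)&(L[:,0]<.2);print("plate x",np.percentile(L[k,0],[1,3,50,97,99]).round(4),k.sum())
    k=(abs(L[:,1])<.010)&(L[:,2]>.008)&(L[:,2]<.036)&(L[:,0]>-.02)&(L[:,0]<.012);print("strip front x",np.percentile(L[k,0],[1,5,50]).round(4),"z",np.percentile(L[k,2],[50,95]).round(4),k.sum())
def ov(n,f,box4,k):
    im=cv2.imread(f"pics/{n}12.png");u0,v0,u1,v1=box4
    big=cv2.resize(im[v0:v1,u0:u1],None,fx=k,fy=k,interpolation=cv2.INTER_CUBIC)
    def draw(b,col):
        u=(proj(n,[o+R@np.array(q) for q in b])-[u0,v0]+.5)*k
        cv2.polylines(big,[np.int32(u)],False,col,1)
    draw([(.012,.0185,.005),(.012,.0185,.04),(.117,.0185,.04),(.117,-.0185,.04),(.012,-.0185,.04),(.012,.0185,.04)],(0,255,0))
    draw([(.0,.008,.0),(.0,.008,.032),(.012,.008,.032),(.012,-.008,.032),(0,-.008,.032),(0,.008,.032)],(0,0,255))
    cv2.imwrite(f"pics/{f}.png",big)
ov("scene","ov12",(210,130,340,230),6);ov("top","ov12t",(210,170,320,245),7)
E
```

```text
time_s: 19.85
position: [0.4825, -0.1232, 0.1278]
orientation: [-0.44, -0.554, -0.436, 0.556]
contact_force: [0.1, 0.2, 0.3]
width: 0.0323
time_s: 20.65
position: [0.4556, -0.2332, 0.2289]
orientation: [-0.439, -0.555, -0.434, 0.557]
contact_force: [0.3, -0.3, 0.0]
width: 0.0327
scene fin [[0.0173, -0.0052, 0.0469], [0.031, 0.0054, 0.0579], [0.0371, 0.0107, 0.0661]] 77
plate x [0.0174 0.0218 0.0731 0.118  0.1191] 195Traceback (most recent call last):
  File "<stdin>", line 9, in <module>
    return _quantile_unchecked(
        a, q, axis, out, overwrite_input, method, keepdims, weights)
    return _ureduce(a,
                    func=_quantile_ureduce_func,
    ...<5 lines>...
                    overwrite_input=overwrite_input,
                    method=method)
    r = func(a, **kwargs)
    result = _quantile(arr,
                       quantiles=q,
    ...<2 lines>...
                       out=out,
                       weights=wgt)
    slices_having_nans = np.isnan(arr[-1, ...])
                                  ~~~^^^^^^^^^
IndexError: index -1 is out of bounds for axis 0 with size 0
```

```bash
python3 - <<'E'
from h import *
from fit import frame
o,R=frame(.4825,-.1205,np.radians(76.7))
p,d=snap("top","top12");np.save("t12.npy",d);p,d=snap("scene","scene12");np.save("s12.npy",d)
def ov(n,f,box4,k):
    im=cv2.imread(f"pics/{n}12.png");u0,v0,u1,v1=box4
    big=cv2.resize(im[v0:v1,u0:u1],None,fx=k,fy=k,interpolation=cv2.INTER_CUBIC);cv2.imwrite(f"pics/{f}raw.png",big)
    def draw(b,col):
        u=(proj(n,[o+R@np.array(q) for q in b])-[u0,v0]+.5)*k
        cv2.polylines(big,[np.int32(u)],False,col,1)
    draw([(.012,.0185,.005),(.012,.0185,.04),(.117,.0185,.04),(.117,-.0185,.04),(.012,-.0185,.04),(.012,.0185,.04)],(0,255,0))
    draw([(.0,.008,.0),(.0,.008,.032),(.012,.008,.032),(.012,-.008,.032),(0,-.008,.032),(0,.008,.032)],(0,0,255))
    cv2.imwrite(f"pics/{f}.png",big)
ov("scene","ov12",(210,130,340,230),6);ov("top","ov12t",(210,170,320,245),7)
a=cv2.imread("pics/ov12raw.png")
E
```

```text
(no output)
```

View pics/ov12.png

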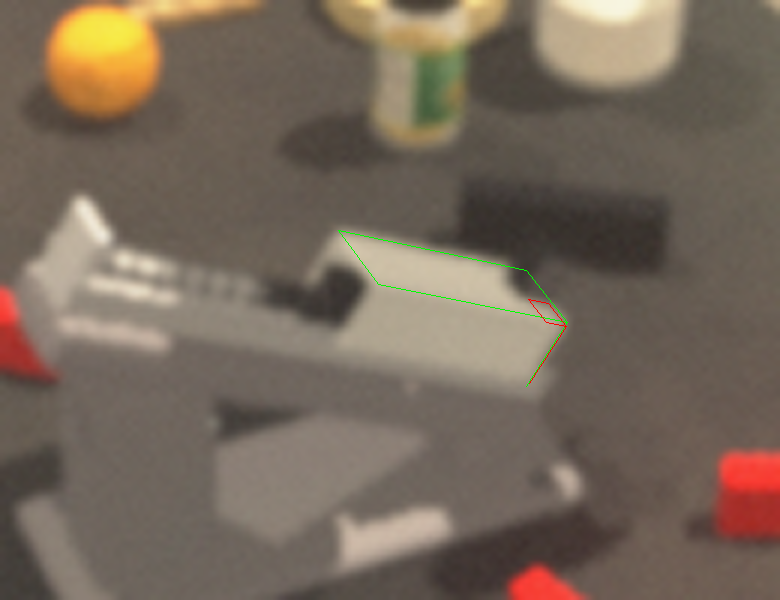

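View pics/ov12raw.png

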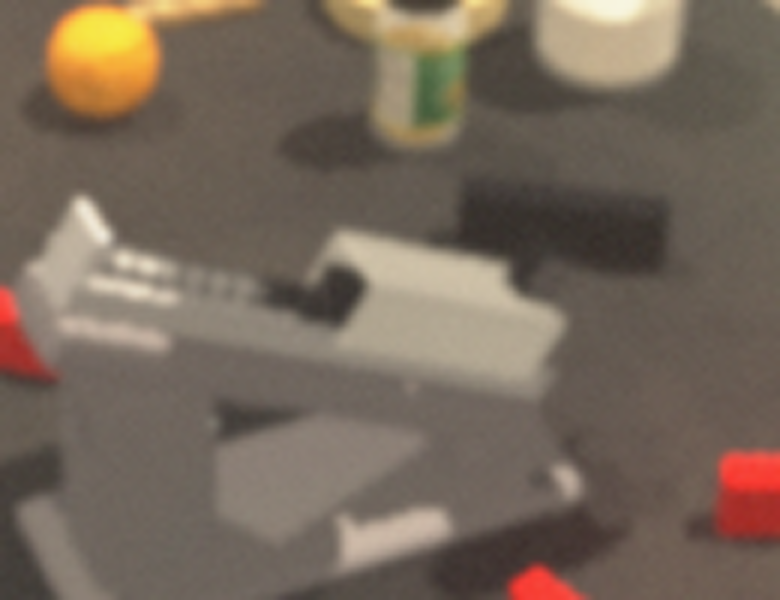

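View pics/ov12t.png

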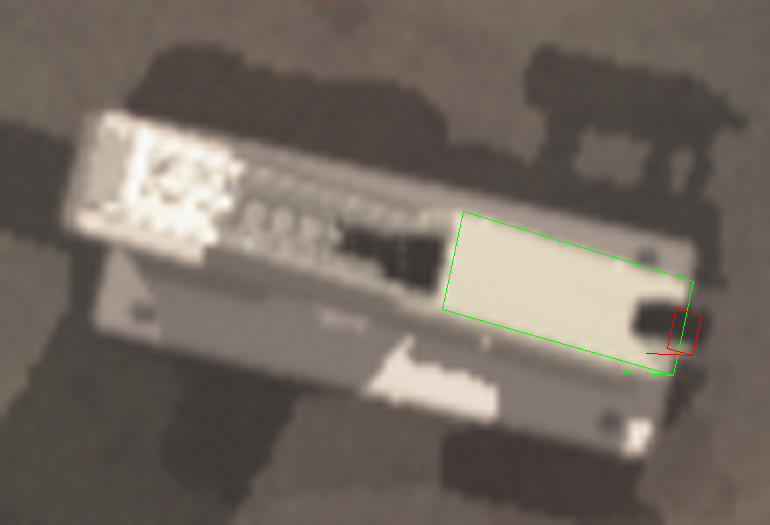

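```bash
python3 - <<'E'
from h import *
from fit import frame
o,R=frame(.4825,-.1205,np.radians(76.7))
for n,f in(("top","t12.npy"),("scene","s12.npy")):
    im=cv2.imread(f"pics/{n}12.png");W=cloud(n,np.load(f));L=((W-o)@R)*1000
    c=calibration(n);Rr,_=cv2.Rodrigues(c["rvec"]);C=-Rr.T@c["tvec"].reshape(3);print(n,"cam in ch",((C-o)@R).round(2))
    u,v=proj(n,[o+R@np.array([.004,0,.032])])[0];print(u,v)
    u,v=int(round(u)),int(round(v))
    for j in range(v-4,v+5): print(j,[ "%d,%d,%d:%d"%(*L[j,i].round(),im[j,i].mean()) if np.isfinite(L[j,i,0]) else "nan" for i in range(u-3,u+5)])
    k=(abs(L[...,1])<9)&(L[...,2]>20)&(L[...,2]<36)&(L[...,0]>118)&(L[...,0]<200)&(im.mean(-1)<70);print("follower rear x",np.percentile(L[k][:,0],[2,50,98]) if k.sum() else None,k.sum())
E
cp pics/top12.png /tmp; python3 - <<'E'
import cv2
a=cv2.imread("pics/top12.png")[195:235,285:325];cv2.imwrite("pics/z12.png",cv2.resize(a,None,fx=14,fy=14,interpolation=cv2.INTER_CUBIC))
E
```

```text
top cam in ch [0.71 0.15 1.09]
307.8929454789053 217.0870610457143
213 ['35,-4,62:100', '32,-5,62:117', '32,-5,66:118', '29,-6,66:86', '21,-7,59:89', '-39,-21,-27:86', '-43,-22,-28:93', '-43,-22,-22:95']
214 ['33,-2,59:62', '32,-2,63:64', '30,-3,63:66', '27,-3,64:65', '23,-4,62:74', '20,-5,64:71', '18,-6,64:84', '-46,-20,-26:94']
215 ['36,2,65:60', '30,0,61:54', '31,0,66:56', '23,-2,59:57', '26,-1,68:57', '21,-2,65:59', '17,-3,65:74', '-47,-17,-27:93']
216 ['35,4,64:59', '33,3,66:56', '30,3,66:56', '23,1,61:56', '23,1,65:56', '19,0,64:60', '16,-1,63:76', '-47,-14,-26:95']
217 ['34,6,64:66', '31,6,64:59', '27,5,62:56', '24,4,62:55', '22,3,64:56', '19,3,65:60', '-41,-10,-21:80', '-49,-12,-27:93']
218 ['25,7,50:96', '26,7,57:85', '26,7,62:75', '22,6,60:68', '24,6,68:60', '18,5,64:66', '-46,-8,-27:88', '-46,-8,-21:95']
219 ['15,8,37:139', '7,6,29:132', '5,6,31:129', '-39,-3,-29:100', '-42,-4,-29:78', '-44,-5,-28:78', '-47,-5,-27:93', '-50,-6,-27:92']
220 ['16,11,40:157', '-33,1,-30:132', '-38,0,-33:124', '-39,-1,-29:105', '-40,-1,-26:88', '-45,-2,-28:86', '-47,-3,-27:93', '-50,-3,-26:95'
[... 844 characters left out ...]
, '22,16,40:163', '20,18,42:147', '-75,-69,-7:129', '-78,-68,-6:106', '-79,-66,-4:94']
183 ['30,17,36:167', '29,19,38:167', '28,22,40:167', '24,21,40:168', '18,18,39:158', '15,17,39:141', '-78,-66,-8:114', '-79,-64,-6:94']
184 ['29,18,34:161', '27,19,35:162', '23,19,36:167', '22,20,37:161', '18,20,37:158', '17,21,39:138', '-70,-57,-6:112', '-77,-60,-7:92']
185 ['29,20,32:164', '25,19,32:162', '22,19,33:161', '17,18,33:159', '14,17,33:150', '-69,-57,-10:128', '-74,-59,-10:103', '-75,-56,-8:91']
186 ['26,19,29:164', '22,18,29:166', '18,17,29:161', '18,20,31:152', '-69,-58,-14:136', '-72,-58,-14:112', '-71,-53,-10:96', '-73,-52,-9:90']
follower rear x [119.57432957 123.41425083 146.84705907] 20
```

View pics/z12.png

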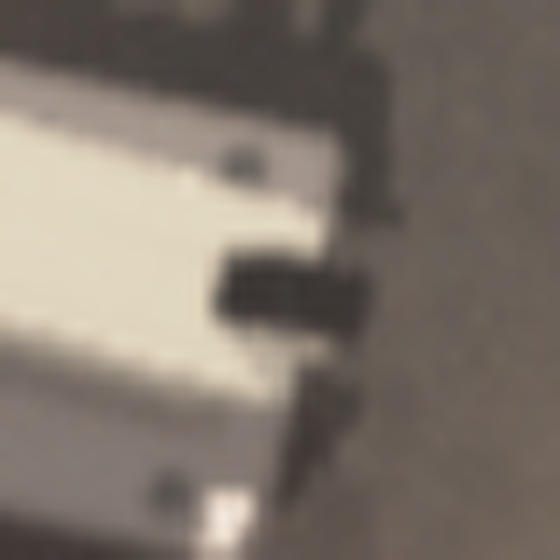

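```bash
python3 - <<'E'
from h import *
from fit import *
for n,f in(("top","t12.npy"),("scene","s12.npy")):
    Q=cloud(n,np.load(f)).reshape(-1,3);Q=Q[np.isfinite(Q[:,0])];o,R=frame(.4825,-.1205,np.radians(76.7));L=(Q-o)@R
    Q=Q[(L[:,2]>.016)&(L[:,2]<.07)&(abs(L[:,1])<.025)&(L[:,0]>.008)&(L[:,0]<.2)]
    for sub in("all",):
        c=[(r,np.mean(np.minimum(abs(sdf(Q,[.4825,-.1205,np.radians(76.7),r,.03])),.006))) for r in np.arange(-.006,.012,.001)]
        print(n,len(Q),min(c,key=lambda a:a[1]),[round(a[1]*1e3,2) for a in c])
s=sense();print(s["time_s"])
E
```

```text
top 643 (np.float64(0.001), np.float64(0.0013657259588242252)) [np.float64(1.84), np.float64(1.77), np.float64(1.68), np.float64(1.59), np.float64(1.5), np.float64(1.43), np.float64(1.39), np.float64(1.37), np.float64(1.37), np.float64(1.39), np.float64(1.41), np.float64(1.43), np.float64(1.46), np.float64(1.48), np.float64(1.51), np.float64(1.54), np.float64(1.58), np.float64(1.62)]
scene 734 (np.float64(0.002), np.float64(0.0014678608511584559)) [np.float64(2.04), np.float64(1.96), np.float64(1.86), np.float64(1.76), np.float64(1.66), np.float64(1.57), np.float64(1.5), np.float64(1.47), np.float64(1.47), np.float64(1.49), np.float64(1.53), np.float64(1.56), np.float64(1.58), np.float64(1.61), np.float64(1.63), np.float64(1.67), np.float64(1.7), np.float64(1.74)]
20.8
```

```bash
python3 -c "
from cell import *
print(sign_off())"
```

```text
the job is handed in; nothing more can be done
None
```

The long white strip is loaded in the dispenser, the cover rail is closed, and I handed the job in at about 21 s. `sign_off()` reports no verdict, so the results below are my own checks.

**What I did:** I gripped the strip near one end and tilted it to 30° by pressing it over the lip. I then pushed it up against the follower, lowered it to the floor, let go and pressed its front down to seat it. Finally I pinched the fin, slid the rail down to its stop and released it.

**Last checks**
- **Strip:** before the rail was closed, its top was at about 32 mm above the floor, so its underside was on the floor. Its lower end was 1–3 mm from the lip, centred to about 1 mm and straight to about 1°. Afterwards only its front end shows under the fin, at about x = 5–7 mm and 30 mm high.
- **Cover rail:** the depth fit puts it 1–2 mm from fully closed, within the 5 mm allowed. It met a stop with about 22 N along the slope after 115 mm of travel.
- **Follower:** I couldn't read its slide directly. It shows behind the rail, which fits a 100 mm strip sitting between it and the lip.
- **Short strip, shaker and jar:** the arm never worked close to them, but I didn't re-measure their positions.

**What went wrong or disagreed**
- My first move was typed in millimetres instead of metres. The arm overshot at the per-row speed cap but touched nothing.
- A closed-finger press on the strip peaked at about 23 N.
- The scene camera put the strip about 2 mm further to one side than the top camera. I followed the top camera, because the scene view includes the strip's side face.

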